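# Put the cue-care kit back into its caddy

### The job

Put the cue-care kit away in the wooden caddy: the brush, bristles down, in the long well, the cue chalk in its holder in the square well, the steel tip shaper in the small round well and the closed tin of tips in the large round well, each standing upright and flat on the bottom of its well. Leave the wooden die and the open nut dish, which are not part of the kit, exactly where they stand.

Things in the scene. Friction and masses are not known exactly. Their poses are not given: they have to be found in the camera images.
- brush: Small rail brush: wooden back 110 x 36 mm with half-round ends, the only long thing among the loose ones; 40 mm high, the upper 18 mm wood, below it black bristles (rigid here) 98 x 28 mm. Origin: centre of the bristles' underside; x along its length, z up. About 90 g. At the start it stands loose on a 3 mm thick dark rubber mat on the table.
- chalk_holder: Cue chalk in its holder: square light-wood block 36 x 36 x 30 mm with a round blue-grey chalk face (27 mm across) with a darker hollow on top. Origin: centre of its underside. x and y square to its sides, z up. About 45 g. At the start it stands loose on a 3 mm thick dark rubber mat on the table.
- tip_shaper: Cue tip shaper: stepped round steel piece, body 34 mm in diameter and 28 mm high, above it a neck 22 mm in diameter up to 42 mm; two dark bands. Origin: centre of its underside. z up. About 110 g. At the start it stands loose on a 3 mm thick dark rubber mat on the table.
- tip_tin: Tin of spare cue tips: closed round aluminium tin with a flat lid, 60 mm in diameter (59 mm below the lid's lower edge at 12 mm), 24 mm high. Origin: centre of its underside. z up. About 70 g. At the start it stands loose on a 3 mm thick dark rubber mat on the table.
- die: Look-alike of the chalk holder, not part of the kit: light-wood game die, a 36 mm cube with rounded edges and black pips, five on top. Origin: centre of its underside. It stands loose on the mat and stays there.
- nut_dish: Look-alike of the tin, not part of the kit: empty open-topped round aluminium dish, 60 mm in diameter, 24 mm high, wall 3 mm, dark inside. Origin: centre of its underside. It stands loose on the mat and stays there.
- long_well: Fixed black plastic insert in the wooden caddy, the long well: oblong, 134 x 60 mm inside. Floor 3 mm thick, walls 4 mm thick, rim 12 mm above the insert's underside. Origin: centre of its underside, 6 mm above the table. x along its length, z up. The other three wells stand in a row beside it, 95 mm apart, in any order.
- square_well: Fixed black plastic insert in the wooden caddy, the square well: 58 x 58 mm inside. Floor 3 mm thick, walls 4 mm thick, rim 12 mm above the insert's underside. Origin: centre of its underside, 6 mm above the table. x and y square to its sides. The caddy is a fixed tray 300 x 210 mm, rim 18 mm above the table, left or right of the mat.
- small_round_well: Fixed black plastic insert in the wooden caddy, the small round well: 54 mm in diameter inside. Floor 3 mm thick, walls 4 mm thick, rim 12 mm above the insert's underside. Origin: centre of its underside, 6 mm above the table. z up.
- large_round_well: Fixed black plastic insert in the wooden caddy, the large round well: 82 mm in diameter inside. Floor 3 mm thick, walls 4 mm thick, rim 12 mm above the insert's underside. Origin: centre of its underside, 6 mm above the table. z up.
Things that resemble listed ones, but are neither listed nor needed, are in the scene too. Several things look just like the tip_shaper: the one meant starts nearest to the robot's base. Leave any green look-alike of the chalk_holder alone.

How it is judged:
By the outcome, as a careful person would: the job done as asked, in the order asked, and still so for the second after the job is handed in, with the robot touching nothing.
It also fails if it takes over 112 s, if anything falls off the work surface, if the arm or the gripper's body presses on something with over 40 N, if the wrist force passes 120 N, or if a joint passes its speed limit or range.

### The arm

A 6-joint arm with a two-finger parallel gripper is mounted at the origin on the work surface. World frame = base frame: x ahead of the robot, y to its left, z up, the work surface at z = 0. Lengths are in m, angles in rad, forces in N, time in s.
With the tool pointing down it reaches from about 0.25 to 0.8 m from the base axis. Payload 3.9 kg.
Tool frame: the origin (TCP) lies between the finger pads; the fingertips stand ctrl.tip_reach ahead of it and the grasp point (between the pads) lies 2 mm behind it (ctrl.tip_reach is the distance from the TCP to the fingertips, in m); z points along the fingers, y is the line along which they close (so a half turn about z gives the same grasp; the last joint's range is limited). The gripper opens to 85 mm and grips with 20 to 120 N. Pads are 22 mm wide; open, the fingers measure 114 mm over their backs; the gripper's body (76 mm by 85 mm) begins 54 mm behind the grasp point. The pads swing forward as they close: fully open they stand 13 mm farther back than shut.
Start: joints at [1.288, 0.26, -0.138, 1.173, 0, 1.571], TCP at [0.146, 0.504, 0.248] pointing down, gripper open.
Joint ranges: [-2.78, 2.78], [-0.83, 1.72], [-1.28, 1.37], [-1.9, 2.12], [-1.57, 1.48], [-3.14, 3.14]. Speed limits (rad/s): [2.57, 2.57, 3.14, 3.14, 3.14, 3.14].

### API

Orientations are given as a rotation vector (axis times angle).
In Python, from workcell import ctrl, eyes gives the robot as it stands.
- The arm moves only by the shell command python3 -m creep 'ROWS'. ROWS is JSON, a list of rows, each a list of 3 entries, a list of its own where there are three numbers: the shift along the world's x, y, z in mm, then the turn about the world's z in degrees, then the opening, from 0 (shut) to 1 (fully open). A call has 1 to 12 rows; each row is the pose to reach, as a shift and turn from the pose commanded when the call began; what a row does not reach only later rows make up. A row lasts 1/12 s, in which the tool goes at most 41.7 mm and 7.16 degrees, less where a joint would pass 70% of its speed; a pose out of reach is approached as far as the arm can. A call with a gripper value outside its range is refused whole. The fingers move at their own pace and stop on an object; the grip force is fixed at half the most. Time passes only in rows, so rows that repeat a pose let the fingers close. It gives the time, the measured TCP pose, the force, the opening and the grip force at its end, in the units of the state.
- ctrl.sense(): the state, without advancing time (a new reading comes with each control period).
- eyes.camera(name): name is "scene" or "top" or "wrist"; returns (picture, depth): 400x640x3 uint8, blue, green, red; 400x640 float32, m along the optical axis (not along the pixel's ray), 0 where there is no reading.
- eyes.camera_params(name): a dict with "camera_matrix" (3x3 intrinsics, pixels), "R" (3x3) and "t" (3): a world point X has camera coordinates R X + t; the wrist camera has in their place "hand_eye" (4x4, takes a point from camera to tool coordinates, whose origin is the TCP and whose axes are the flange's). Camera axes: x right, y down, z forward; pixel columns grow to the right and rows downward; lengths in m; the calibration is good to about 2 mm. The wrist camera is an equidistant fisheye: a pixel r from the principal point sees the ray r / f radians off the axis. A picture is of the moment at which its call begins: read the wrist's pose just before it. camera_params takes no time and is no camera call.
- ctrl.sign_off(): hands the job in; it is judged then, once.
Trained networks look in the newest picture that a camera, given by its name, has taken for a name from the list of things; names that differ only in an ending like _2 or _b are one class to them, and where a whole thing is asked for, a point or a joint stands for the part that bears it (a point fixed in the world has none). Each returns a list of dicts, best first, with "p" (0 to 1); they miss things now and then, are a little off and sometimes report something else, mostly with a low value. They report only what shows in the picture. A call takes as long as a camera call. They do not tell look-alikes from the thing itself.
- eyes.look_for(camera, target): "point" ([row, column] in pixels, amid what is visible of it).
The state is a dict: "time": time; "qpos": joint angles; "qvel": joint speeds; "joint_efforts": joint torques, N m; "position": TCP position; "tcp_rot": TCP orientation; "contact_force": force on the tool from outside, world axes, zero at the start; "moment": the same for the moment, N m; "gripper_width": finger opening in m; "finger_force": force on a finger pad.
Only numpy, scipy, OpenCV 4.12 (cv2) and the standard library are available. Lean on these libraries where they do the work, as an engineer would, in place of code of your own. Each camera call takes 0.05 s, during which the arm holds its last target. There are 200 camera calls.

## Working session

There is one attempt and no reset: what is moved stays moved. The work goes in short steps, Python scripts to look and compute and a shell command to move; the robot and the scene stay as the last step left them, time stands still between calls to the robot, and variables do not carry over. Pictures are saved under pics/ and viewed, at most 14 in all, crops included, and the job is handed in when it is done.

```bash
mkdir -p pics; ls; cat > h.py <<'E'
import numpy as np, cv2
from workcell import ctrl, eyes
def w(cam,d,r,c):
    p=eyes.camera_params(cam);K=np.array(p["camera_matrix"]);R=np.array(p["R"]);t=np.array(p["t"])
    X=np.linalg.inv(K)@[c,r,1]*d
    return R.T@(X-t)
def onplane(cam,r,c,z):
    p=eyes.camera_params(cam);K=np.array(p["camera_matrix"]);R=np.array(p["R"]);t=np.array(p["t"])
    v=R.T@np.linalg.inv(K)@[c,r,1];o=-R.T@t
    return o+v*(z-o[2])/v[2]
E
python3 - <<'E'
from h import *
s=ctrl.sense();print(s,ctrl.tip_reach)
for n in("top","scene"):
    im,d=eyes.camera(n);cv2.imwrite(f"pics/{n}0.png",im);np.save(f"pics/{n}0.npy",d)
    for k in["brush","chalk_holder","tip_shaper","tip_tin","long_well","square_well","small_round_well","large_round_well","die","nut_dish"]:
        for o in eyes.look_for(n,k)[:4]:
            r,c=o["point"];dd=d[int(r),int(c)]
            print(n,k,np.round([r,c]),round(o["p"],2),np.round(w(n,dd,r,c),3))
E
```

```text
pics
{'time': 0.0, 'qpos': array([ 1.28802474e+00,  2.60685574e-01, -1.39371808e-01,  1.17271837e+00,
        1.55175996e-05,  1.57081921e+00]), 'qvel': array([ 3.12619264e-04, -5.73528531e-04,  1.36193095e-03, -5.95987239e-04,
        7.82226438e-04, -2.81974262e-05]), 'joint_efforts': array([ 5.32363429e-04, -4.05678678e+01,  2.53922564e+01,  1.88034168e-02,
        1.18081510e-05,  9.86837279e-06]), 'position': array([0.14629696, 0.50352122, 0.24746303]), 'tcp_rot': array([-4.42692127e-01, -3.10994691e+00,  3.07452701e-03]), 'contact_force': array([-0.64060313,  1.29208708, -0.48014798]), 'moment': array([-0.03623588,  0.03382101, -0.01706196]), 'finger_force': 0.0, 'gripper_width': 0.08517463707391114} 0.017
top brush [175. 426.] 0.6 [ 0.59  -0.301  0.045]
top brush [178. 198.] 0.24 [0.582 0.288 0.007]
top chalk_holder [283. 377.] 0.59 [ 0.318 -0.17   0.036]
top chalk_holder [229. 389.] 0.54 [ 0.452 -0.203  0.032]
top tip_shaper [137. 302.] 0.6 [0.686 0.02  0.043]
top tip_shaper [234. 342.] 0.5 [ 0.436 -0.085  0.046]
top tip_shaper [177. 387.] 0.36 [ 0.586 -0.2    0.038]
top tip_
[... 331 characters left out ...]
340.] 0.69 [ 0.596 -0.082  0.007]
scene brush [351. 242.] 0.92 [ 0.602 -0.308  0.043]
scene chalk_holder [267. 230.] 0.91 [ 0.461 -0.217  0.033]
scene chalk_holder [211. 203.] 0.73 [ 0.319 -0.173  0.03 ]
scene tip_shaper [264. 401.] 0.88 [0.699 0.015 0.034]
scene tip_shaper [220. 272.] 0.54 [ 0.447 -0.091  0.038]
scene tip_tin [309. 188.] 0.66 [ 0.465 -0.325  0.025]
scene long_well [155. 357.] 0.6 [0.449 0.173 0.008]
scene square_well [175. 400.] 0.61 [0.557 0.195 0.008]
scene small_round_well [154. 432.] 0.64 [0.572 0.296 0.006]
scene large_round_well [197. 367.] 0.64 [0.541 0.102 0.007]
scene die [306. 282.] 0.68 [ 0.593 -0.202  0.038]
scene nut_dish [267. 326.] 0.66 [ 0.587 -0.081  0.003]
```

```bash
python3 - <<'E'
import cv2
im=cv2.imread("pics/top0.png")
cv2.imwrite("pics/topc.png",cv2.resize(im[110:310,160:460],(800,533),interpolation=cv2.INTER_CUBIC))
E
```

```text
(no output)
```

View pics/topc.png

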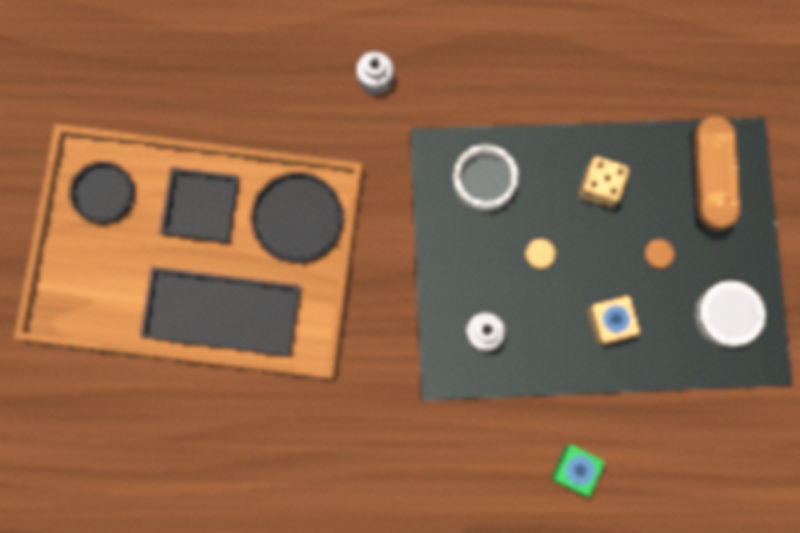

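View pics/scene0.png

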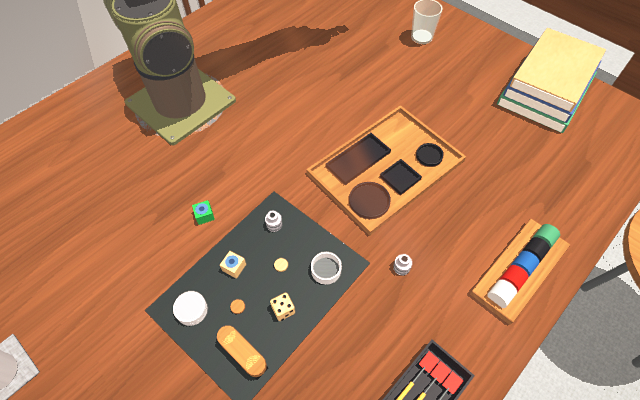

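The top crop shows the brush at upper right (715,175), the tin at (732,313), and the chalk at (615,320). The near shaper is at (486,330), and the far shaper at (375,72) is the decoy. The die is at (606,180), the dish at (486,177), and the green chalk decoy at (580,470). The caddy is on the left, with the small, square and large wells in a row from left to right and the long well below them.

Next I'll get the geometry by segmentation.

```bash
python3 - <<'E'
from h import *
im=cv2.imread("pics/top0.png");d=np.load("pics/top0.npy")
p=eyes.camera_params("top");K=np.array(p["camera_matrix"]);R=np.array(p["R"]);t=np.array(p["t"])
print("cam",-R.T@t)
rr,cc=np.mgrid[:400,:640]
X=np.stack([(cc-K[0,2])/K[0,0]*d,(rr-K[1,2])/K[1,1]*d,d],-1)
W=(X-t)@R   # world points
def rep(name,mask,z,seed):
    n,l,st,ce=cv2.connectedComponentsWithStats(mask.astype(np.uint8),connectivity=4)
    ids=[i for i in range(1,n) if st[i,4]>20]
    i=min(ids,key=lambda i:np.hypot(*(ce[i]-[seed[1],seed[0]])))
    r,c=np.where(l==i)
    P=np.array([onplane("top",a,b,z)[:2] for a,b in zip(r,c)])*1000
    re=cv2.minAreaRect(P.astype(np.float32))
    print(name,"mean",P.mean(0).round(1),"rect",np.round(re[0],1),np.round(re[1],1),round(re[2],1),"zmed",np.median(W[r,c,2]).round(4),len(r))
hi=W[...,2]
for nm,z,lo,seed in[("brush",.043,.033,(175,428)),("chalk",.033,.022,(230,390)),("shaper",.045,.02,(234,342)),("tin",.027,.017,(228,435)),("die",.039,.025,(177,386)),("dish",.027,.015,(176,341))]:
    rep(nm,hi>lo,z,seed)
dark=(im.max(2)<85)
for nm,seed in[("long",(226,243)),("square",(186,235)),("small",(182,198)),("large",(192,271))]: rep(nm,dark,.018,seed)
E
```

```text
cam [0.32869194 0.01083449 1.0562845 ]
brush mean [ 593.9 -305.6] rect [ 595.6 -305.5] [108.4  38.6] 1.4 zmed 0.0434 577
chalk mean [ 451.5 -205.6] rect [ 451.5 -205.6] [35.9 37.9] 14.7 zmed 0.0334 214
shaper mean [437.2 -81.8] rect [437.3 -81.8] [32.  32.4] 26.8 zmed 0.0334 147
tin mean [ 459.5 -319.1] rect [ 459.4 -319. ] [56.3 59.9] 0.7 zmed 0.0279 446
die mean [ 585.3 -198.3] rect [ 585.3 -198.3] [36.7 37.9] 71.9 zmed 0.039 207
dish mean [589.7 -83.6] rect [590.  -83.4] [61.3 57.1] 0.2 zmed 0.0261 127
long mean [474.4 181.2] rect [478.2 171.8] [ 55.9 146.5] 15.6 zmed 0.01 165
square mean [563.3 192.9] rect [557.2 189.6] [62.7 63.1] 83.7 zmed 0.0114 195
small mean [567.6 283.5] rect [568.1 283.2] [58.1 54. ] 48.1 zmed 0.0113 187Traceback (most recent call last):
  File "<stdin>", line 20, in <module>
  File "<stdin>", line 13, in rep
  File "h.py", line 8, in onplane
    p=eyes.camera_params(cam);K=np.array(p["camera_matrix"]);R=np.array(p["R"]);t=np.array(p["t"])
ValueError: time passes only in moves, steps and waits
```

```bash
python3 - <<'E'
import numpy as np, cv2
from h import eyes
im=cv2.imread("pics/top0.png")
p=eyes.camera_params("top");K=np.array(p["camera_matrix"]);R=np.array(p["R"]);t=np.array(p["t"]);o=-R.T@t
np.savez("top.npz",K=K,R=R,t=t)
hsv=cv2.cvtColor(im,cv2.COLOR_BGR2HSV)
m=((hsv[...,1]<90)&(hsv[...,2]<130)).astype(np.uint8)
n,l,st,ce=cv2.connectedComponentsWithStats(m,connectivity=4)
for i in range(1,n):
    if st[i,4]<100 or ce[i][0]>300 or ce[i][0]<165 or not 150<ce[i][1]<260: continue
    r,c=np.where(l==i)
    v=(np.linalg.inv(K)@np.stack([c,r,np.ones_like(r)])).T@R
    P=(o+v*((.014-o[2])/v[:,2])[:,None])[:,:2]*1000
    re=cv2.minAreaRect(P.astype(np.float32));e=np.linalg.eigh(np.cov(P.T))[1][:,1]
    print(ce[i].round(),"mean",P.mean(0).round(1),"rect",np.round(re[0],1),np.round(re[1],1),round(re[2],1),"pca",np.degrees(np.arctan2(e[1],e[0])).round(1),len(r))
E
```

```text
[198. 182.] mean [569. 285.] rect [569.6 285. ] [56.4 54.3] 48.1 pca 53.9 396
[235. 187.] mean [558.7 190.8] rect [558.8 190.7] [65.1 65.2] 83.2 pca -152.1 621
[271. 191.] mean [547.6  96.6] rect [547.8  96.7] [81.8 82.6] 1.0 pca -138.6 847
[242. 227.] mean [455.6 166.2] rect [455.5 166.3] [140.9  66.3] 83.5 pca 83.3 1441
```

```bash
python3 -m creep '[[[40,-40,0],5,0.8],[[80,-80,0],10,0.8],[[120,-110,0],17,0.8],[[150,-150,0],17,0.8],[[180,-180,0],17,0.8],[[210,-210,0],17,0.8],[[240,-240,0],17,0.8],[[270,-270,0],17,0.8],[[300,-300,0],17,0.8],[[320,-340,0],17,0.8],[[335,-375,0],17,0.8],[[350,-410,0],17,0.8]]'; python3 -c "
from h import *;s=ctrl.sense();print(s['qpos'],s['tcp_rot'],s['gripper_width'],ctrl.tip_reach)"
```

```text
time: 2.1
position: [0.4756, 0.1347, 0.2484]
tcp_rot: [-0.022, 3.141, 0.001]
contact_force: [0.5, -0.3, -0.5]
gripper_width: 0.0681
finger_force: 0.0
[ 2.75951973e-01  2.06890064e-01 -2.09324476e-01  1.15358377e+00
  7.71702085e-05  2.62035563e-01] [-2.18531782e-02  3.14057496e+00  5.33327043e-04] 0.06810216444633221 0.017
```

```bash
python3 -m creep '[[[9,-38,-8],0,0.8],[[18,-76,-16],0,0.8],[[27,-114,-24],0,0.8],[[36,-152,-32],0,0.8],[[45,-190,-40],0,0.8],[[54,-228,-48],0,0.8],[[63,-266,-56],0,0.8],[[72,-304,-64],0,0.8],[[81,-342,-72],0,0.8],[[90,-375,-80],0,0.8],[[99,-395,-88],0,0.8],[[99,-400,-98],0,0.8]]'; python3 -m creep '[[[0,0,0],0,0.8],[[0,0,0],0,0.8],[[0,0,0],0,0.8]]'
cat >> h.py <<'E'
def wristpts(im,d,pos,rot):
    from scipy.spatial.transform import Rotation as Ro
    p=eyes.camera_params("wrist");K=np.array(p["camera_matrix"]);H=np.array(p["hand_eye"])
    rr,cc=np.mgrid[:d.shape[0],:d.shape[1]]
    x=(cc-K[0,2])/K[0,0];y=(rr-K[1,2])/K[1,1];th=np.hypot(x,y)
    k=np.tan(np.minimum(th,1.45))/np.maximum(th,1e-9)
    X=np.stack([x*k*d,y*k*d,d],-1)@H[:3,:3].T+H[:3,3]
    return X@Ro.from_rotvec(rot).as_matrix().T+pos
E
python3 - <<'E'
from h import *
s=ctrl.sense();im,d=eyes.camera("wrist");cv2.imwrite("pics/w1.png",im)
W=wristpts(im,d,s["position"],s["tcp_rot"])
m=(d>0)&(W[...,2]>.033)&(W[...,2]<.05)&(abs(W[...,0]-.595)<.08)&(abs(W[...,1]+.3055)<.045)
P=W[m][:,:2]*1000;print(s["position"],len(P),P.mean(0),cv2.minAreaRect(P.astype(np.float32)),np.median(W[m][:,2]))
E
```

```text
time: 3.1
position: [0.5752, -0.2679, 0.1499]
tcp_rot: [-0.016, 3.139, -0.004]
contact_force: [0.2, 0.3, -0.2]
gripper_width: 0.0685
finger_force: 0.0
time: 3.35
position: [0.5727, -0.2622, 0.1505]
tcp_rot: [0.024, -3.141, -0.001]
contact_force: [1.0, 0.4, 0.4]
gripper_width: 0.0683
finger_force: 0.0
[ 0.57271237 -0.26217182  0.15052312] 4904 [ 588.23239851 -305.37306215] ((593.6224365234375, -306.579345703125), (109.18215942382812, 36.558536529541016), 1.601760983467102) 0.043187484964503635
```

View pics/w1.png

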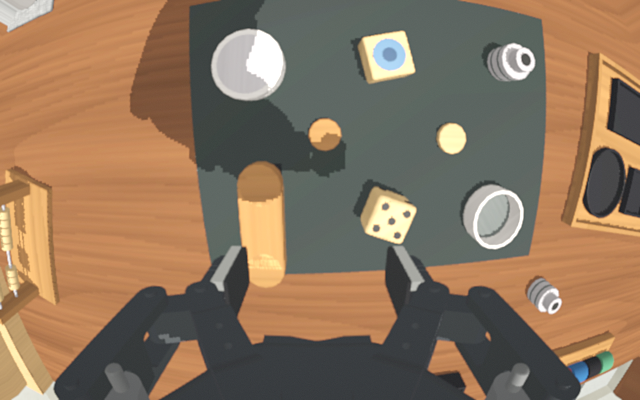

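```bash
python3 -m creep '[[[11,-22,0],0.6,0.8],[[22,-44,-10],0.6,0.8],[[22,-44,-30],0.6,0.8],[[22,-44,-50],0.6,0.8],[[22,-44,-70],0.6,0.8],[[22,-44,-90],0.6,0.8],[[22,-44,-105],0.6,0.8],[[22,-44,-110],0.6,0.8],[[22,-44,-110],0.6,0.8],[[22,-44,-110],0.6,0.8]]'
```

```text
time: 4.23
position: [0.5958, -0.307, 0.0414]
tcp_rot: [-0.04, 3.14, -0.001]
contact_force: [0.6, -0.5, -0.4]
gripper_width: 0.0683
finger_force: 0.0
```

```bash
python3 -m creep '[[[0,0,0],0,0],[[0,0,0],0,0],[[0,0,0],0,0],[[0,0,0],0,0],[[0,0,0],0,0],[[0,0,0],0,0],[[0,0,0],0,0],[[0,0,0],0,0]]'; python3 -m creep '[[[0,0,5],0,0],[[0,0,20],0,0],[[0,0,40],0,0],[[0,0,60],0,0],[[0,0,70],0,0],[[0,0,70],0,0]]'
```

```text
time: 4.9
position: [0.5964, -0.3081, 0.0421]
tcp_rot: [-0.038, 3.139, -0.002]
contact_force: [0.1, 1.1, 5.9]
gripper_width: 0.0348
finger_force: 61.7
time: 5.4
position: [0.5968, -0.3085, 0.1132]
tcp_rot: [-0.038, 3.137, -0.004]
contact_force: [-0.4, -0.5, -0.8]
gripper_width: 0.0346
finger_force: 60.9
```

```bash
python3 -m creep '[[[-10,35,0],6,0],[[-21,71,0],13,0],[[-32,107,0],20,0],[[-43,143,0],27,0],[[-54,180,0],34,0],[[-65,217,0],41,0],[[-76,254,0],48,0],[[-87,291,0],55,0],[[-98,328,0],62,0],[[-109,365,0],69,0],[[-120,402,0],76,0],[[-130,435,0],82,0]]'; python3 -m creep '[[[-11,38,0],0,0],[[-11,41,0],0,0],[[-11,41,0],0,0]]'
python3 - <<'E'
from h import *
from scipy.spatial.transform import Rotation as Ro
s=ctrl.sense();print(s["position"],s["qpos"],Ro.from_rotvec(s["tcp_rot"]).as_matrix()[:,1])
im,d=eyes.camera("wrist");cv2.imwrite("pics/w2.png",im)
E
```

```text
time: 6.4
position: [0.4633, 0.1291, 0.1093]
tcp_rot: [2.096, -2.338, -0.002]
contact_force: [-0.3, -0.4, -1.3]
gripper_width: 0.0343
finger_force: 61.0
time: 6.65
position: [0.4529, 0.1701, 0.1094]
tcp_rot: [2.094, -2.34, -0.001]
contact_force: [1.2, -0.2, -1.4]
gripper_width: 0.0347
finger_force: 60.9
[0.45290383 0.17013889 0.10940407] [ 3.59370567e-01  2.97822378e-01 -4.77268921e-01  7.97210963e-01
 -3.09033761e-05 -1.10065198e+00] [-0.99386993  0.11054772  0.00132855]
```

View pics/w2.png

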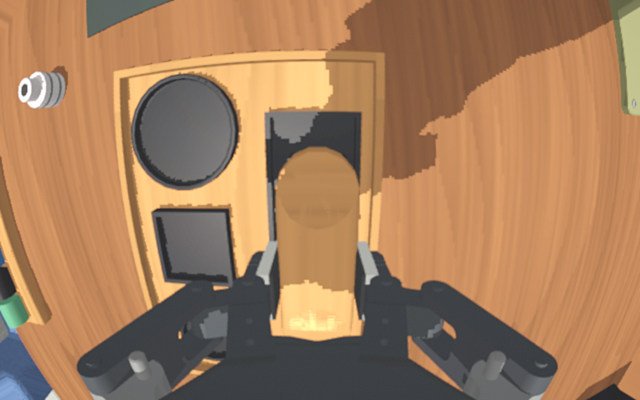

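The picture shows the brush held and aligned with the long well (around 315,220), so I'll lower it.

```bash
python3 -m creep '[[[3,-2,-10],0,0],[[3,-2,-25],0,0],[[3,-2,-40],0,0],[[3,-2,-50],0,0],[[3,-2,-55],0,0],[[3,-2,-58],0,0],[[3,-2,-60],0,0],[[3,-2,-61],0,0],[[3,-2,-61],0,0]]'
```

```text
time: 7.45
position: [0.4577, 0.1662, 0.0495]
tcp_rot: [-2.089, 2.346, -0.0]
contact_force: [-0.9, -0.1, -1.7]
gripper_width: 0.0346
finger_force: 60.9
```

```bash
python3 -m creep '[[[0,0,-1],0,0],[[0,0,-2],0,0],[[0,0,-2],0,0]]'
```

```text
time: 7.7
position: [0.4578, 0.1666, 0.048]
tcp_rot: [-2.089, 2.345, -0.001]
contact_force: [-0.6, 0.4, 2.9]
gripper_width: 0.0347
finger_force: 61.3
```

```bash
python3 -m creep '[[[0,0,0],0,0.7],[[0,0,0],0,0.7],[[0,0,0],0,0.7],[[0,0,0],0,0.7],[[0,0,5],0,0.7],[[0,0,25],0,0.7],[[0,0,55],0,0.7],[[0,0,90],0,0.7],[[0,0,100],0,0.7]]'; python3 -m creep '[[[0,-40,0],6,0.8],[[0,-80,0],12,0.8],[[0,-120,0],18,0.8],[[0,-160,0],21.3,0.8],[[0,-200,0],21.3,0.8],[[0,-240,0],21.3,0.8],[[0,-280,0],21.3,0.8],[[-2,-320,0],21.3,0.8],[[-4,-350,0],21.3,0.8],[[-6,-370,0],21.3,0.8],[[-6,-373,0],21.3,0.8],[[-6,-373,0],21.3,0.8]]'
cat >> h.py <<'E'
def meas(x,y,rad,lo,hi,png=None):
    from scipy.spatial.transform import Rotation as Ro
    s=ctrl.sense();im,d=eyes.camera("wrist")
    W=wristpts(im,d,s["position"],s["tcp_rot"])
    m=(d>0)&(W[...,2]>lo)&(W[...,2]<hi)&(np.hypot(W[...,0]-x,W[...,1]-y)<rad)
    P=W[m][:,:2]*1000
    a=Ro.from_rotvec(s["tcp_rot"]).as_matrix()[:,1]
    print("tcp",s["position"].round(4),"closing",np.degrees(np.arctan2(a[1],a[0])).round(2),s["gripper_width"].round(4))
    print(len(P),P.mean(0).round(1),cv2.minAreaRect(P.astype(np.float32)),"circ",cv2.minEnclosingCircle(P.astype(np.float32)),"z",np.percentile(W[m][:,2],[5,50,95]).round(4))
    if png: cv2.imwrite("pics/"+png,im)
E
python3 -c "
from h import *
meas(.4515,-.2056,.035,.022,.045)"
```

```text
time: 8.45
position: [0.4596, 0.1673, 0.152]
tcp_rot: [-2.086, 2.341, -0.004]
contact_force: [0.7, 0.0, -0.0]
gripper_width: 0.0596
finger_force: 0.0
time: 9.45
position: [0.4511, -0.2076, 0.1475]
tcp_rot: [-2.484, 1.922, -0.0]
contact_force: [-0.3, 0.4, 0.0]
gripper_width: 0.0682
finger_force: 0.0Traceback (most recent call last):
  File "<string>", line 3, in <module>
    meas(.4515,-.2056,.035,.022,.045)
    ~~~~^^^^^^^^^^^^^^^^^^^^^^^^^^^^^
  File "h.py", line 26, in meas
    print("tcp",s["position"].round(4),"closing",np.degrees(np.arctan2(a[1],a[0])).round(2),s["gripper_width"].round(4))
                                                                                            ^^^^^^^^^^^^^^^^^^^^^^^^
AttributeError: 'float' object has no attribute 'round'
```

```bash
sed -i 's/,s\["gripper_width"\].round(4))/)/' h.py; python3 -c "
from h import *
meas(.4515,-.2056,.035,.022,.045)"
```

```text
tcp [ 0.451  -0.2065  0.1474] closing -165.36
1960 [ 451.1 -208. ] ((450.90460205078125, -206.80140686035156), (35.59786605834961, 36.20565414428711), 14.792791366577148) circ ((450.69989013671875, -206.59231567382812), 24.616722106933594) z [0.0312 0.0334 0.0348]
```

```bash
python3 -m creep '[[[0,0,-30],0,0.8],[[0,0,-60],0,0.8],[[0,0,-85],0,0.8],[[0,0,-105],0,0.8],[[0,0,-114],0,0.8],[[0,0,-114],0,0.8],[[0,0,-114],0,0.8]]'; python3 -m creep '[[[0,0,0],0,0],[[0,0,0],0,0],[[0,0,0],0,0],[[0,0,0],0,0],[[0,0,0],0,0],[[0,0,0],0,0],[[0,0,0],0,0]]'; python3 -m creep '[[[0,0,5],0,0],[[0,0,20],0,0],[[0,0,40],0,0],[[0,0,60],0,0],[[0,0,75],0,0],[[0,0,75],0,0]]'
```

```text
time: 10.13
position: [0.4514, -0.2057, 0.0336]
tcp_rot: [-2.489, 1.917, 0.001]
contact_force: [-0.0, 0.1, 1.1]
gripper_width: 0.0683
finger_force: 0.0
time: 10.72
position: [0.4525, -0.2071, 0.0349]
tcp_rot: [-2.486, 1.919, -0.005]
contact_force: [-0.6, 0.9, 5.6]
gripper_width: 0.0345
finger_force: 60.6
time: 11.22
position: [0.4535, -0.2077, 0.1119]
tcp_rot: [-2.486, 1.918, -0.01]
contact_force: [0.3, -0.1, -0.6]
gripper_width: 0.0342
finger_force: 59.9
```

```bash
python3 -m creep '[[[10,38,0],-5,0],[[20,76,0],-10,0],[[30,114,0],-15,0],[[40,152,0],-21.2,0],[[50,190,0],-21.2,0],[[60,228,0],-21.2,0],[[70,266,0],-21.2,0],[[80,304,0],-21.2,0],[[90,342,0],-21.2,0],[[100,380,0],-21.2,0],[[105,398,0],-21.2,0],[[105,398,0],-21.2,0]]'; python3 - <<'E'
from h import *
meas(.4555,.1663,.08,.035,.065,"w3.png")
E
```

```text
time: 12.22
position: [0.5575, 0.1959, 0.1077]
tcp_rot: [-2.096, 2.337, 0.001]
contact_force: [0.5, -0.4, -0.1]
gripper_width: 0.0342
finger_force: 60.0
tcp [0.5575 0.1959 0.1077] closing 173.78
7998 [459.8 163.1] ((457.2475891113281, 165.40853881835938), (108.09365844726562, 37.214202880859375), 83.16899108886719) circ ((454.97015380859375, 165.61476135253906), 54.268985748291016) z [0.0405 0.0491 0.0502]
```

View pics/w3.png

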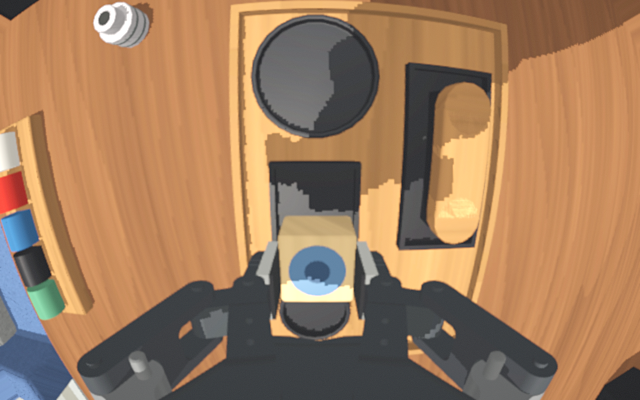

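The brush rests centred in the long well, with its top at 49 mm as expected. The chalk hangs just above the square well at (317,265).

```bash
python3 -m creep '[[[1,-5,-10],0,0],[[1,-5,-25],0,0],[[1,-5,-40],0,0],[[1,-5,-52],0,0],[[1,-5,-59],0,0],[[1,-5,-62],0,0],[[1,-5,-64],0,0],[[1,-5,-65],0,0],[[1,-5,-65],0,0]]'
```

```text
time: 13.02
position: [0.5575, 0.1861, 0.0437]
tcp_rot: [-2.091, 2.344, -0.001]
contact_force: [-0.2, -0.1, -0.5]
gripper_width: 0.0344
finger_force: 60.0
```

```bash
python3 -m creep '[[[1,3,0],0,0],[[1,3,-1],0,0],[[1,3,-2],0,0],[[1,3,-3],0,0],[[1,3,-3],0,0]]'
```

```text
time: 13.43
position: [0.5586, 0.1898, 0.041]
tcp_rot: [-2.091, 2.343, -0.0]
contact_force: [-1.1, 0.2, 4.3]
gripper_width: 0.0347
finger_force: 60.4
```

```bash
python3 -m creep '[[[0,0,0],0,0.7],[[0,0,0],0,0.7],[[0,0,0],0,0.7],[[0,0,0],0,0.7],[[0,0,5],0,0.7],[[0,0,30],0,0.7],[[0,0,65],0,0.7],[[0,0,100],0,0.7],[[0,0,107],0,0.7]]'; python3 -m creep '[[[-15,-35,0],0,0.8],[[-30,-70,0],0,0.8],[[-45,-105,0],0,0.8],[[-60,-140,0],0,0.8],[[-75,-175,0],0,0.8],[[-90,-210,0],0,0.8],[[-105,-240,0],0,0.8],[[-118,-265,0],0,0.8],[[-121,-272,0],0,0.8],[[-121,-272,0],0,0.8]]'
python3 -c "
from h import *
meas(.4372,-.0818,.03,.02,.05)"
```

```text
time: 14.18
position: [0.5615, 0.1905, 0.1536]
tcp_rot: [-2.086, 2.337, -0.006]
contact_force: [1.6, 1.2, 0.5]
gripper_width: 0.0596
finger_force: 0.0
time: 15.02
position: [0.4362, -0.084, 0.1475]
tcp_rot: [2.088, -2.347, -0.0]
contact_force: [-1.0, 0.6, 1.0]
gripper_width: 0.0683
finger_force: 0.0
tcp [ 0.4362 -0.084   0.1475] closing 173.29
1385 [436.9 -86.7] ((437.26202392578125, -83.74993896484375), (33.694339752197266, 33.921138763427734), 76.26724243164062) circ ((437.4447021484375, -83.77696228027344), 17.464717864990234) z [0.025  0.0323 0.0463]
```

```bash
python3 -m creep '[[[1,1,-30],0,0.8],[[1,1,-60],0,0.8],[[1,1,-85],0,0.8],[[1,1,-105],0,0.8],[[1,1,-115],0,0.8],[[1,1,-115],0,0.8],[[1,1,-115],0,0.8]]'; python3 -m creep '[[[0,0,0],0,0],[[0,0,0],0,0],[[0,0,0],0,0],[[0,0,0],0,0],[[0,0,0],0,0],[[0,0,0],0,0],[[0,0,0],0,0]]'; python3 -m creep '[[[0,0,5],0,0],[[0,0,20],0,0],[[0,0,40],0,0],[[0,0,60],0,0],[[0,0,75],0,0],[[0,0,75],0,0]]'
```

```text
time: 15.65
position: [0.4387, -0.0804, 0.0319]
tcp_rot: [2.094, -2.342, -0.002]
contact_force: [0.6, -0.3, 0.1]
gripper_width: 0.0682
finger_force: 0.0
time: 16.23
position: [0.4394, -0.0815, 0.0336]
tcp_rot: [-2.09, 2.342, -0.003]
contact_force: [-1.2, 1.1, 5.3]
gripper_width: 0.0313
finger_force: 58.9
time: 16.73
position: [0.4407, -0.0821, 0.1106]
tcp_rot: [-2.089, 2.341, -0.008]
contact_force: [1.0, -0.2, -0.6]
gripper_width: 0.0315
finger_force: 59.6
```

```bash
python3 -m creep '[[[13,37,0],0,0],[[26,74,0],0,0],[[39,111,0],0,0],[[52,148,0],0,0],[[65,185,0],0,0],[[78,222,0],0,0],[[91,259,0],0,0],[[104,296,0],0,0],[[117,333,0],0,0],[[125,357,0],0,0],[[128,367,0],0,0],[[128,367,0],0,0]]'; python3 - <<'E'
from h import *
meas(.5587,.1908,.03,.028,.05,"w4.png")
E
```

```text
time: 17.73
position: [0.5665, 0.2877, 0.1063]
tcp_rot: [-2.095, 2.341, 0.0]
contact_force: [0.2, -0.9, -1.8]
gripper_width: 0.0316
finger_force: 59.6
tcp [0.5665 0.2877 0.1063] closing 173.66
3291 [557.9 191.4] ((558.0126953125, 190.69741821289062), (36.47343826293945, 36.08244705200195), 83.51797485351562) circ ((557.67724609375, 191.0331573486328), 24.658992767333984) z [0.0377 0.0394 0.0407]
```

View pics/w4.png

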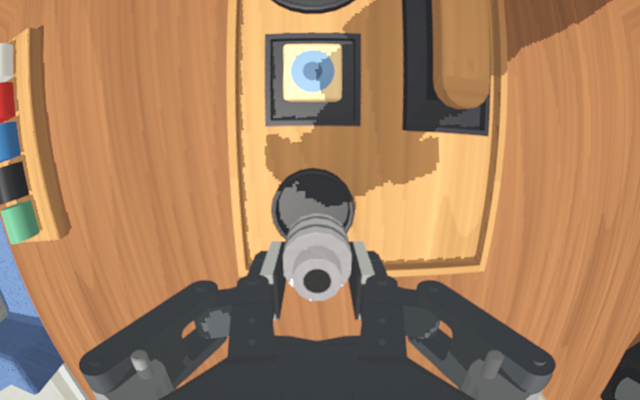

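The chalk stands flat and centred in the square well (312,72). The shaper is held upright above the small round well (313,205).

```bash
python3 -m creep '[[[2,-2,-10],0,0],[[2,-2,-25],0,0],[[2,-2,-40],0,0],[[2,-2,-52],0,0],[[2,-2,-59],0,0],[[2,-2,-63],0,0],[[2,-2,-64],0,0],[[2,-2,-64],0,0]]'
```

```text
time: 18.45
position: [0.568, 0.2825, 0.0432]
tcp_rot: [2.09, -2.344, 0.0]
contact_force: [-0.1, -0.5, -1.1]
gripper_width: 0.0313
finger_force: 59.8
```

```bash
python3 -m creep '[[[1,2,0],0,0],[[1,2,-1],0,0],[[1,2,-2],0,0],[[1,2,-3],0,0],[[1,2,-3],0,0]]'
```

```text
time: 18.87
position: [0.5691, 0.2855, 0.0402]
tcp_rot: [2.092, -2.344, 0.0]
contact_force: [0.5, -0.1, -1.3]
gripper_width: 0.0315
finger_force: 59.8
```

```bash
python3 -m creep '[[[0,0,-1],0,0],[[0,0,-1],0,0],[[0,0,-2],0,0],[[0,0,-2],0,0]]'
```

```text
time: 19.2
position: [0.5692, 0.2856, 0.0397]
tcp_rot: [-2.091, 2.343, -0.0]
contact_force: [-1.9, -0.5, 7.8]
gripper_width: 0.0317
finger_force: 60.8
```

```bash
python3 -m creep '[[[0,0,0],0,0.7],[[0,0,0],0,0.7],[[0,0,0],0,0.7],[[0,0,0],0,0.7],[[0,0,5],0,0.7],[[0,0,30],0,0.7],[[0,0,65],0,0.7],[[0,0,100],0,0.7],[[0,0,107],0,0.7]]'; python3 -m creep '[[[-7,-40,0],0,0.8],[[-14,-80,0],0,1],[[-21,-120,0],0,1],[[-28,-160,0],0,1],[[-35,-200,0],0,1],[[-42,-240,0],0,1],[[-49,-280,0],0,1],[[-56,-320,0],0,1],[[-63,-360,0],0,1],[[-70,-400,0],0,1],[[-77,-440,0],0,1],[[-84,-480,0],0,1]]'; python3 -m creep '[[[-7,-40,0],0,1],[[-14,-80,0],0,1],[[-21,-110,0],0,1],[[-25,-125,0],0,1],[[-25,-125,0],0,1]]'
python3 -c "
from h import *
meas(.4595,-.319,.045,.017,.035)"
```

```text
time: 19.95
position: [0.5724, 0.287, 0.1519]
tcp_rot: [-2.085, 2.337, -0.004]
contact_force: [0.2, 0.1, 1.3]
gripper_width: 0.0597
finger_force: 0.0
time: 20.95
position: [0.4846, -0.1965, 0.1456]
tcp_rot: [-2.092, 2.344, -0.001]
contact_force: [0.3, 0.6, 0.0]
gripper_width: 0.0854
finger_force: 0.0
time: 21.37
position: [0.4595, -0.3233, 0.1453]
tcp_rot: [2.086, -2.348, 0.003]
contact_force: [1.0, 0.1, 0.5]
gripper_width: 0.0853
finger_force: 0.0
tcp [ 0.4595 -0.3233  0.1453] closing 173.22
3961 [ 458.2 -322. ] ((458.51702880859375, -320.5411071777344), (59.34372329711914, 59.052310943603516), 59.87295913696289) circ ((458.4665832519531, -320.30767822265625), 30.345626831054688) z [0.0261 0.0277 0.0288]
```

```bash
cat > tip.py <<'E'
from h import *
s=ctrl.sense();im,d=eyes.camera("wrist")
W=wristpts(im,d,np.zeros(3),np.zeros(3))
m=(d>0)&(abs(W[...,0])<.03)&(abs(W[...,1])<.07)&(W[...,2]<.05)&(W[...,2]>-.05)
for sg in(-1,1):
    q=W[m&(W[...,1]*sg>0)]*1000
    print(s["gripper_width"],sg,len(q),"toolz",np.percentile(q[:,2],[50,90,97,99,100]).round(1),"y in",abs(q[:,1]).min().round(1),"x",q[:,0].min().round(1),q[:,0].max().round(1))
E
python3 tip.py; python3 -m creep '[[[-1,3,0],0,0.75],[[-1,3,0],0,0.75],[[-1,3,0],0,0.75],[[-1,3,0],0,0.75]]' ; python3 tip.py
```

```text
0.08519373278716014 -1 4152 toolz [-34.4  -7.5  -1.1   1.6   4.3] y in 36.3 x -13.0 13.8
0.08519373278716014 1 4136 toolz [-34.2  -7.5  -1.    1.6   4. ] y in 37.8 x -13.2 13.8
time: 21.8
position: [0.4595, -0.3155, 0.1454]
tcp_rot: [-2.094, 2.342, -0.0]
contact_force: [-0.3, -0.1, 0.6]
gripper_width: 0.0638
finger_force: 0.0
0.06380587772742809 -1 5583 toolz [-40.2  -5.3   4.    7.4  11.6] y in 24.2 x -13.2 15.7
0.06380587772742809 1 5574 toolz [-40.2  -5.5   3.7   7.5  11.3] y in 25.8 x -13.3 15.9
```

```bash
python3 -m creep '[[[-1,-4,-20],0,1],[[-1,-4,-40],0,1],[[-1,-4,-60],0,1],[[-1,-4,-80],0,1],[[-1,-4,-100],0,1],[[-1,-4,-112],0,1],[[-1,-4,-118],0,1],[[-1,-4,-118],0,1],[[-1,-4,-118],0,1]]'
```

```text
time: 22.6
position: [0.4585, -0.3205, 0.0276]
tcp_rot: [-2.092, 2.343, -0.0]
contact_force: [-0.5, -0.4, -0.3]
gripper_width: 0.0854
finger_force: 0.0
```

```bash
python3 -m creep '[[[0,0,0],0,0],[[0,0,0],0,0],[[0,0,0],0,0],[[0,0,0],0,0],[[0,0,0],0,0],[[0,0,0],0,0],[[0,0,0],0,0]]'; python3 -m creep '[[[0,0,5],0,0],[[0,0,20],0,0],[[0,0,40],0,0],[[0,0,60],0,0],[[0,0,75],0,0],[[0,0,75],0,0]]'
```

```text
time: 23.18
position: [0.4593, -0.3212, 0.0291]
tcp_rot: [-2.091, 2.343, -0.005]
contact_force: [-1.5, 0.5, 6.1]
gripper_width: 0.0571
finger_force: 63.0
time: 23.68
position: [0.4604, -0.3221, 0.1061]
tcp_rot: [-2.091, 2.343, -0.011]
contact_force: [0.4, -1.1, -1.3]
gripper_width: 0.0574
finger_force: 64.1
```

```bash
python3 -m creep '[[[8,38,0],0,0],[[16,76,0],0,0],[[24,114,0],0,0],[[32,152,0],0,0],[[40,190,0],0,0],[[48,228,0],0,0],[[56,266,0],0,0],[[64,304,0],0,0],[[72,342,0],0,0],[[80,380,0],0,0],[[86,410,0],0,0],[[87,419,0],0,0]]'; python3 -m creep '[[[0,0,-5],0,0],[[0,0,-5],0,0]]'; python3 - <<'E'
from h import *
meas(.5476,.0966,.03,.06,.12,"w5.png")
E
```

```text
time: 24.68
position: [0.5462, 0.1028, 0.1018]
tcp_rot: [-2.096, 2.337, 0.001]
contact_force: [0.3, -0.1, -2.0]
gripper_width: 0.0575
finger_force: 64.1
time: 24.85
position: [0.5439, 0.098, 0.0958]
tcp_rot: [2.091, -2.341, -0.001]
contact_force: [-0.8, -0.2, -1.0]
gripper_width: 0.0575
finger_force: 64.1
tcp [0.5439 0.098  0.0958] closing 173.55
11684 [547.   93.3] ((545.3959350585938, 97.60746765136719), (57.232723236083984, 55.874183654785156), 32.11464309692383) circ ((547.5958862304688, 96.60127258300781), 29.99695587158203) z [0.0869 0.0944 0.1048]
```

View pics/w5.png

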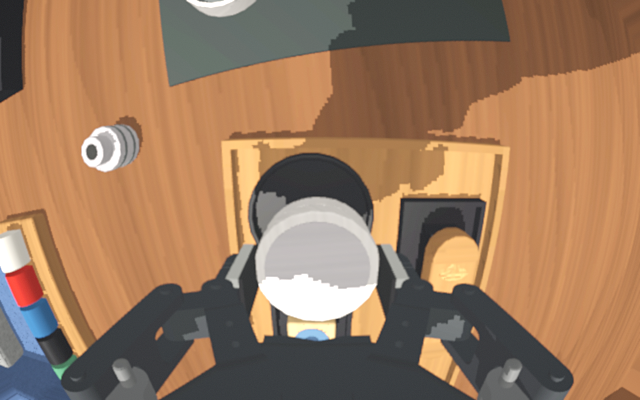

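The tin is held level over the large round well (dark ring around 312,205), so I'll lower it.

```bash
python3 -m creep '[[[3,-1,-10],0,0],[[3,-1,-25],0,0],[[3,-1,-40],0,0],[[3,-1,-50],0,0],[[3,-1,-56],0,0],[[3,-1,-58],0,0],[[3,-1,-58],0,0]]'
```

```text
time: 25.48
position: [0.5479, 0.0967, 0.0387]
tcp_rot: [2.09, -2.344, -0.001]
contact_force: [0.3, -0.8, 0.1]
gripper_width: 0.0576
finger_force: 64.1
```

```bash
python3 -m creep '[[[0,0,-1],0,0],[[0,0,-2],0,0],[[0,0,-3],0,0],[[0,0,-4],0,0],[[0,0,-4],0,0]]'
```

```text
time: 25.9
position: [0.5483, 0.0975, 0.0354]
tcp_rot: [-2.092, 2.343, -0.0]
contact_force: [0.3, 0.0, -1.7]
gripper_width: 0.0572
finger_force: 64.1
```

```bash
python3 -m creep '[[[0,0,-1],0,0],[[0,0,-1],0,0],[[0,0,-1],0,0]]'
```

```text
time: 26.15
position: [0.5484, 0.0976, 0.0351]
tcp_rot: [-2.092, 2.343, -0.001]
contact_force: [-2.4, -0.3, 5.3]
gripper_width: 0.0572
finger_force: 64.7
```

Contact. I'll release, lift and back off, then check.

```bash
python3 -m creep '[[[0,0,0],0,0.9],[[0,0,0],0,0.9],[[0,0,0],0,0.9],[[0,0,0],0,0.9],[[0,0,5],0,0.9],[[0,0,30],0,0.9],[[0,0,65],0,0.9],[[0,0,100],0,0.9],[[-30,0,130],0,0.9],[[-70,0,150],0,0.9],[[-100,0,180],0,0.9],[[-130,0,200],0,0.9]]'; python3 -m creep '[[[-30,0,20],0,0.9],[[-60,-30,40],0,0.9],[[-90,-60,40],0,0.9],[[-90,-80,40],0,0.9],[[-90,-80,40],0,0.9]]'
python3 - <<'E'
from h import *
for n in("top","scene"):
    im,d=eyes.camera(n);cv2.imwrite(f"pics/{n}1.png",im)
    if n=="top":
        cv2.imwrite("pics/topc1.png",cv2.resize(im[110:310,160:460],(800,533),interpolation=cv2.INTER_CUBIC))
        z=np.load("top.npz");K,R,t=z["K"],z["R"],z["t"]
        rr,cc=np.mgrid[:400,:640]
        W=(np.stack([(cc-K[0,2])/K[0,0]*d,(rr-K[1,2])/K[1,1]*d,d],-1)-t)@R
        for k,x,y,r,lo in[("brush",.457,.166,.065,.042),("chalk",.558,.191,.03,.03),("shaper",.569,.285,.03,.025),("tin",.548,.097,.04,.027),("die",.585,-.198,.03,.03),("dish",.59,-.0835,.04,.018)]:
            m=(np.hypot(W[...,0]-x,W[...,1]-y)<r)&(W[...,2]>lo)&(W[...,2]<.07)
            print(k,m.sum(),(W[m][:,:2].mean(0)*1000).round(1),np.percentile(W[m][:,2],[5,50,95]).round(4))
E
```

```text
time: 27.15
position: [0.4171, 0.0974, 0.2361]
tcp_rot: [-2.091, 2.343, -0.001]
contact_force: [0.8, -0.3, 0.5]
gripper_width: 0.0767
finger_force: 0.0
time: 27.57
position: [0.326, 0.0149, 0.2753]
tcp_rot: [2.088, -2.348, 0.004]
contact_force: [-0.1, -1.0, -0.1]
gripper_width: 0.0768
finger_force: 0.0
brush 547 [460.2 168.8] [0.046  0.0496 0.0528]
chalk 215 [558.7 189.2] [0.0345 0.0395 0.043 ]
shaper 158 [567.2 280. ] [0.0283 0.0388 0.0542]
tin 432 [548.9  97.5] [0.0308 0.0342 0.0372]
die 198 [ 585.7 -198.7] [0.0342 0.0392 0.0426]
dish 107 [591.3 -83.9] [0.0201 0.0268 0.0304]
```

View pics/topc1.png

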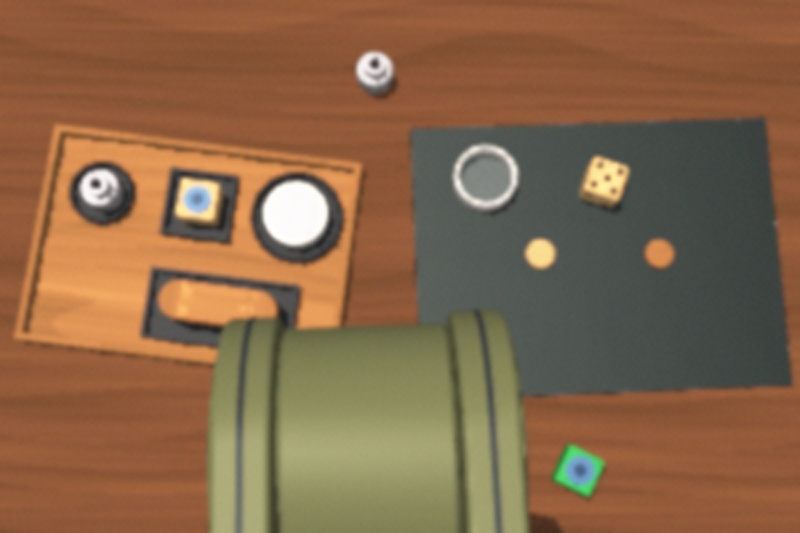

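View pics/scene1.png

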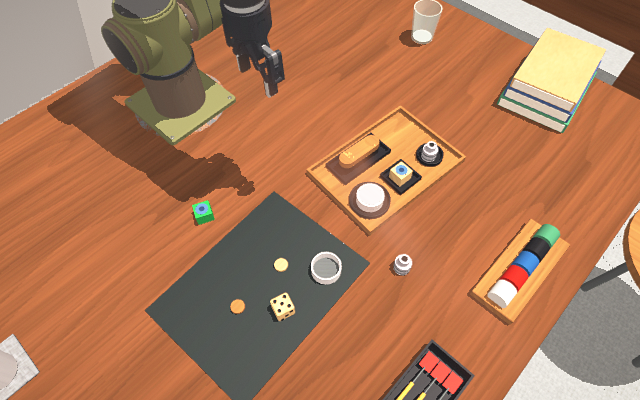

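Both pictures show all four items upright in their wells with top heights as expected, and the die, dish and decoys where they were. I'll hand it in.

```bash
python3 -c "
from h import *
print(ctrl.sign_off())"
```

```text
the job is handed in; nothing more can be done
None
```

I put the brush, chalk holder, tip shaper and tip tin into their wells in the order asked and handed the job in at about 28 s; the final pictures show all four upright at the right heights, with the die and nut dish where they stood.

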